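Scan the weld seam with the coating gauge and hold it square on the marked spot

ROBOT

A 6-joint arm with a two-finger parallel gripper is mounted at the origin on a cart in front of the work surface, level with it; the furniture and walls round the work are solid. World frame = base frame: x ahead of the robot, y to its left, z up, the work surface at z = 0. Lengths are in mm, angles in rad, forces in N, time in s.
With the tool pointing down it reaches from about 325 to 900 mm from the base axis. Payload 3.5 kg.
Tool frame: the origin (TCP) lies between the finger pads; the fingertips stand 8 mm ahead of it and the grasp point (between the pads) lies 11 mm behind it; x points along the fingers, y is the direction in which the jaws open and shut, and the axes are right-handed (so a half turn about x gives the same grasp; the last joint's range is limited). The gripper opens to 85 mm and grips with 20 to 120 N. Pads are 22 mm wide; open, the fingers measure 114 mm over their backs; the gripper's body (76 mm by 85 mm) begins 54 mm behind the grasp point. The pads swing forward as they close: fully open they stand 13 mm farther back than shut.
Start: joints at [1.225, 0.276, -0.026, 1.268, 0, 1.467], TCP at [150.27, 606.664, 239.313] pointing down, gripper open.
Joint ranges: [-3.12, 3.12], [-0.85, 1.88], [-1.08, 1.24], [-1.95, 2.15], [-1.57, 1.53], [-3.14, 3.14]. Speed limits (rad/s): [2.57, 2.57, 3.14, 3.14, 3.14, 3.14].

INTERFACE

Orientations are given as [roll, pitch, yaw] about the fixed x, y, z axes, in that order (R = Rz(yaw) Ry(pitch) Rx(roll)).
In Python, from cell import sensors, imaging, arm gives the robot as it stands. The module is installed in compiled form; this text tells all that it offers.
- The arm moves only by the tool drive_tool, never from a script. Its argument "targets" is a list that holds one entry, the list of rows, each a list of 7 numbers: the shift along the tool's x, y, z in m, then the turn, a rotation vector about the tool's x, y, z in rad, then the closure in counts, from 0 (fully open) to 255 (shut). A call has 1 to 8 rows; each row shifts and turns the commanded pose from where the row before left it, along the tool's axes as they then stand; what a row does not reach is not made up. A row lasts 1/12 s, in which the tool goes at most 41.7 mm and 7.16 degrees, less where a joint would pass 70% of its speed; a pose out of reach is approached as far as the arm can. A call is refused whole if a number of a shift passes 0.0417 or a number of a turn 0.125, either way. A call with a gripper value outside its range is refused whole. The fingers move at their own pace and stop on an object; "newtons" is the grip in N (left out, the last holds). Time passes only in rows, so rows that do not move let the fingers close. It gives the time, the measured TCP pose, the force and the opening at its end, in the units of the state.
- sensors.read_state(): the state, without advancing time (a new reading comes with each control period).
- imaging.snapshot(name): name is "side" or "top"; returns the picture (480x640x3 uint8, blue, green, red); there is no depth.
- imaging.camera_params(name): a dict with "fx", "fy", "cx", "cy" (pixels), "camera_from_world" (4x4, takes a point from world to camera coordinates). Camera axes: x right, y down, z forward; pixel columns grow to the right and rows downward; lengths in mm; the calibration is good to about 2 mm. A picture is of the moment at which its call begins. camera_params takes no time and is no camera call.
- arm.close_job(): hands the job in, once; it reports no verdict.
The state is a dict: "t": time; "q": joint angles; "dq": joint speeds; "joint_torque": joint torques, N m; "ee_pos": TCP position; "eef_rot": TCP orientation; "wrist_force": force on the tool from outside, world axes, zero at the start; "moment": the same for the moment, N m; "width": finger opening in mm.
Only numpy, scipy, OpenCV 4.12 (cv2) and the standard library are available. Lean on these libraries where they do the work, as an engineer would, in place of code of your own. Each camera call takes 0.05 s, during which the arm holds its last target.

TASK

Take the coating-thickness gauge out of its bench cradle and set its sprung tip, square to the sloping test panel, on the pen tick at the left end of the weld seam. Draw it slowly (about 30 mm a second) along the seam to the pen ring without lifting it, always pressing lightly so that the tip is pushed part of the way in, neither free nor bottomed out. Finish there still holding the gauge, square to the panel and at rest, its tip lightly pressed on the middle of the ring; do not let go, and leave the plate's slope and the things lying around as they are.

Things in the scene. Friction and masses are not known exactly. Their poses are not given: they have to be found in the camera images.
- gauge: Coating gauge, 0.15 kg: black block 30 (x) x 26 (y) x 85 mm (z), display on its -x face, rubber inlays on the flat +y and -y faces to grip. Origin: middle of the block's underside (block z = 0 to +85 mm). Below: steel nose 19 mm thick to z = -28, then the sprung tip, end at z = -40 mm when free. Grip at about z = +50 mm (the lowest 15 mm are in the cradle); lift straight up 60 mm to free it.
- probe (a joint): How far the sprung tip is pushed into the nose, m: 0 free, 0.009 bottomed out. Spring: about 1.2 N as it begins to move, 3.9 N at full travel (0.3 N per mm). While scanning and at the end keep it between 0.001 and 0.008, best near 0.0045.
- tip (a point): The very end of the gauge's sprung ball tip (11 mm thick, ball end), on the gauge's long axis; moves with the tip; axes as the gauge's, z up along the gauge.
- cradle: Grey plastic cradle, fixed to the worktop, foot 86 x 76 mm, tower 46 x 42 mm, 62 mm high, with a rectangular collar (34 x 30 mm inside, 15 mm deep) in which the gauge's block stands with 2 mm of play all round; origin: middle of the underside, z up. The gauge's origin is 47 mm above it at the start, at nearly the same yaw.
- ring (a point): The marked spot: middle of the black pen ring (23 mm across) on the weld seam near its right end, on the surface of a flat grey sheet 130 x 166 mm on the tilting plate. Axes: z = outward normal of the panel (the square direction), y = along the seam from ring to tick (leftwards), x = up the slope, away from the robot. The seam is a ripple 6 mm wide, practically flush and smooth.
- tick (a point): Middle of the pen tick, a black line 26 mm long across the seam near its left end, on the panel's surface, 90 mm from the ring (y = +90 mm in the ring's frame); axes as the ring's.
- plate (a joint): Slope of the plate and panel, rad: 0 level, growing as the far edge is raised; held by a clamped hinge along the near edge, stiff, and not to be changed.
- stand: Base of the tilting plate, fixed to the worktop: 180 x 216 mm dark steel plate with a slotted steel quadrant at either side (at y = +-97 mm, up to 100 mm high) and black clamp knobs outside them; origin: middle of the underside; hinge axis 78 mm from it to -x, 24 mm high.
- tape: Bystander: roll of masking tape lying flat, 96 mm across, 25 mm high; origin middle of its underside.
- pen: Bystander: black felt marker lying on the bench, 16 x 140 x 18 mm, long along its y; origin middle of its underside.
- lid_quart: Bystander: round tin lid lying flat, 93 mm across, 7 mm high; origin middle of its underside.
Things that resemble listed ones, but are neither listed nor needed, are in the scene too. Of the things shaped like the gauge, the black one is meant.

How it is judged:
By the outcome, as a careful person would: the job done as asked, in the order asked, and still so for the second after the job is handed in, while the arm keeps its last pose, push and grip.
It also fails if it takes over 45 s, if anything falls off the work surface, if the arm or the gripper's body presses on something with over 40 N, if the wrist force passes 120 N, or if a joint passes its speed limit or range.

## Working session

There is one attempt and no reset: what is moved stays moved. The work goes in short steps, Python scripts to look and compute and a tool call to move; the robot and the scene stay as the last step left them, time stands still between calls to the robot, and variables do not carry over. Pictures are saved under pics/ and viewed, and the job is handed in when it is done.

Besides the shell and the picture viewer there is one more tool, called by a JSON object that holds its "api" and its "payload", one argument or row to a line. drive_tool: Moves the arm, as the interface text tells. Its arguments: {"type":"object","properties":{"targets":{"type":"array","items":{"type":"array","items":{"type":"array","items":{"type":"number"}}}},"newtons":{"type":"number"}},"required":["targets"]}

```bash
mkdir -p pics
cat > h.py <<'E'
import numpy as np, cv2
from cell import sensors, imaging, arm
def P(n):
    p=imaging.camera_params(n); K=np.array([[p['fx'],0,p['cx']],[0,p['fy'],p['cy']],[0,0,1.]]); return K,np.array(p['camera_from_world'])
def ray(n,u,v):
    K,T=P(n); R=T[:3,:3]; o=-R.T@T[:3,3]; d=R.T@np.linalg.inv(K)@[u,v,1]; return o,d/np.linalg.norm(d)
def onz(n,u,v,z):
    o,d=ray(n,u,v); return o+d*(z-o[2])/d[2]
def proj(n,X):
    K,T=P(n); c=K@(T[:3,:3]@np.asarray(X,float)+T[:3,3]); return c[:2]/c[2]
def tri(u1,u2):
    A=[];b=[]
    for n,u in (('side',u1),('top',u2)):
        o,d=ray(n,*u); M=np.eye(3)-np.outer(d,d); A.append(M); b.append(M@o)
    x=np.linalg.lstsq(np.vstack(A),np.hstack(b),rcond=None)[0]
    res=[np.linalg.norm(A[i]@x-b[i]) for i in (0,1)]
    return x,res
E
python3 - <<'E'
from h import *
for n in ('side','top'):
    cv2.imwrite(f'pics/{n}0.png',imaging.snapshot(n)); K,T=P(n); print(n,K[0,0],(-T[:3,:3].T@T[:3,3]).round(), T[2,:3].round(2))
print(sensors.read_state())
E
```

```text
side 604.3289062506888 [  170. -1391.   778.] [ 0.24  0.85 -0.47]
top 495.1562402648672 [ 396. -150. 1189.] [ 0.11  0.03 -0.99]
{'t': 0.1, 'q': array([ 1.22459107e+00,  2.77060202e-01, -2.77187737e-02,  1.26802237e+00,
       -2.99132116e-06,  1.46741625e+00]), 'dq': array([ 0.00091077, -0.00167506,  0.00320458,  0.00073211,  0.00059342,
       -0.00082471]), 'joint_torque': array([ 1.37288494e-04, -4.46707141e+01,  2.96128589e+01,  8.43736256e-03,
       -1.34192769e-04, -3.87781540e-06]), 'ee_pos': array([150.04351762, 606.01701428, 238.28124823]), 'eef_rot': array([-1.67268449,  1.56879131, -1.91550967]), 'wrist_force': array([0.18098315, 0.47541208, 0.0457067 ]), 'moment': array([-0.02862371,  0.02559387, -0.01500867]), 'width': 85.50291131127881}
```

View pics/side0.png

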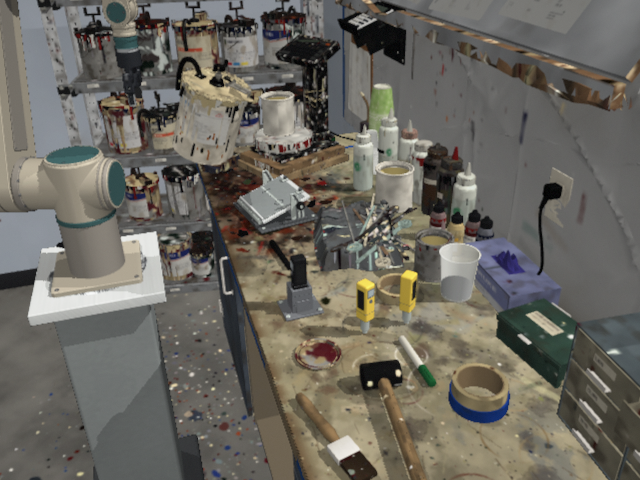

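View pics/top0.png

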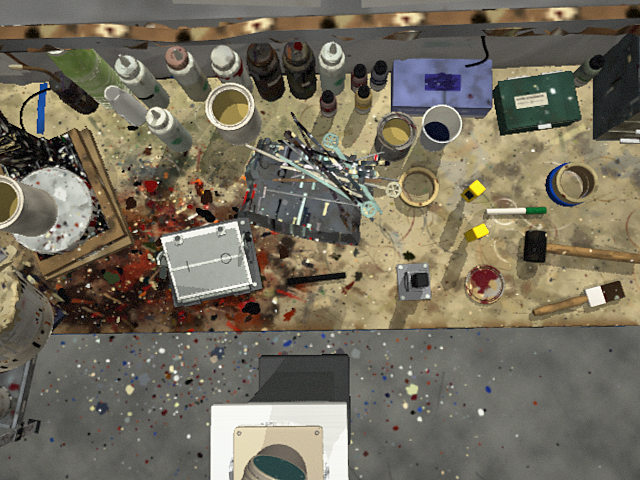

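Side view: the black gauge is in the grey cradle at (299,272) and the tilting plate is at (277,203). Top view: the gauge is at (415,281), the panel at (210,262), with the tick near (187,266) and the ring at (226,258).
Things that could be taken for the gauge: yellow gauges at top (478,232) and (475,190), the hammer head (535,247), and the black marker (315,278). The black block in the cradle fits the description. I'll check it in close crops.

Run:
```python
from h import *
s=cv2.imread('pics/side0.png');t=cv2.imread('pics/top0.png')
def c(im,x,y,w,h,f): return cv2.resize(im[y:y+h,x:x+w],None,fx=f,fy=f,interpolation=cv2.INTER_CUBIC)
a=c(s,260,230,80,100,5); b=c(t,385,250,64,80,6.25)[:500]
cv2.imwrite('pics/gz.png',np.hstack([a,b]))
a=c(t,150,210,120,100,6.5); cv2.imwrite('pics/pt.png',a[:600])
a=c(s,230,160,100,80,7); cv2.imwrite('pics/ps.png',a)
```

```text
(no output)
```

View pics/gz.png

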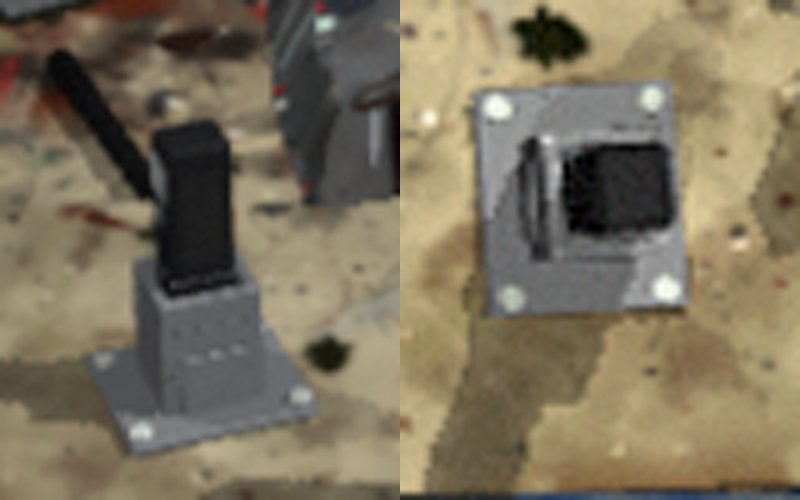

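View pics/pt.png

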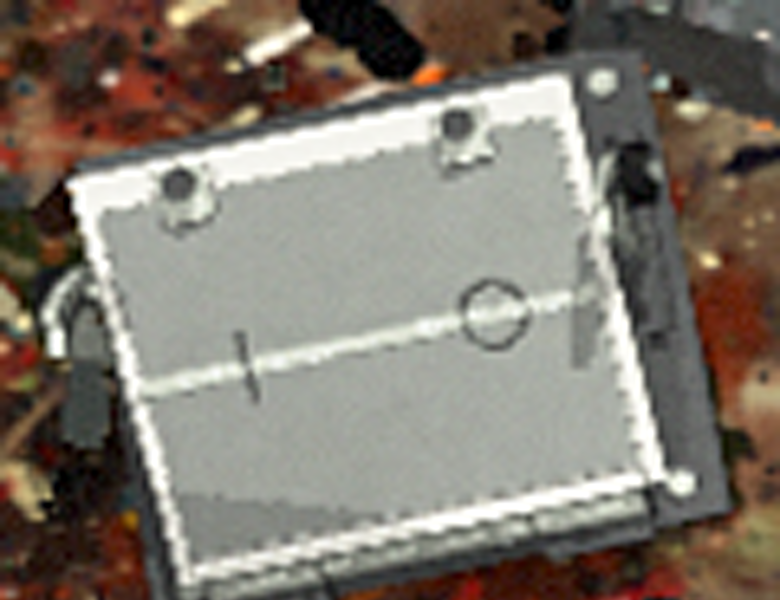

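View pics/ps.png

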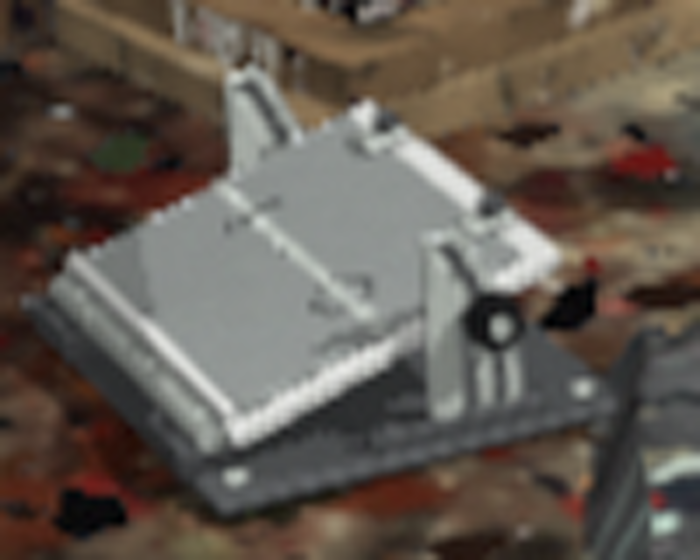

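Run:
```python
from h import *
T=lambda x,y:(150+x/6.5-.42,210+y/6.5-.42); S=lambda x,y:(230+x/7-.43,160+y/7-.43)
pts=dict(ring=((342,297),(494,315)),tick=((252,215),(248,367)),FL=((368,105),(72,182)),FR=((558,255),(570,75)),NR=((235,440),(662,482)),NL=((72,258),(188,580)))
X={}
for k,(s,t) in pts.items():
    X[k],r=tri(S(*s),T(*t)); print(k,X[k].round(1),np.round(r,1))
d=X['tick']-X['ring'];print('seam',np.linalg.norm(d),d)
for a,b in (('FL','FR'),('NL','NR'),('NL','FL'),('NR','FR')):
    e=X[a]-X[b];print(a,b,e.round(1),np.linalg.norm(e).round(1))
# cradle foot
G=lambda x,y:(385+x/6.25-.42,250+y/6.25-.42)
for p in ((80,90),(268,85),(287,300),(90,313)): print(onz('top',*G(*p),5).round(1))
print('gauge top corners')
for p in ((205,147),(268,142),(274,228),(208,235)): print(onz('top',*G(*p),132).round(1))
for p in ((150,155),(165,128),(218,122),(230,150)): print(onz('side',260+p[0]/5-.4,230+p[1]/5-.4,132).round(1))
```

```text
ring [491.3 110.4  53.3] [1.1 1.1]
tick [474.2 198.2  54.5] [1. 1.]
FL [539.6 256.7  71.4] [0.7 0.7]
FR [573.6  79.5  72.5] [0.6 0.6]
NR [432.7  55.   26. ] [2.1 2.1]
NL [400.4 224.8  34.8] [2.1 2.1]
seam 89.44954632780679 [-17.08043055  87.79557726   1.19031268]
FL FR [-34.  177.2  -1.1] 180.4
NL NR [-32.3 169.8   8.7] 173.0
NL FL [-139.1  -32.   -36.6] 147.4
NR FR [-140.8  -24.6  -46.5] 150.3
[ 471.8 -290.4    5. ]
[ 472.3 -361.7    5. ]
[ 391.  -365.5    5. ]
[ 387.4 -291.3    5. ]
gauge top corners
[ 443.6 -316.9  132. ]
[ 444.8 -338.2  132. ]
[ 415.8 -339.   132. ]
[ 413.8 -316.8  132. ]
[ 412.5 -337.6  132. ]
[ 424.1 -318.1  132. ]
[ 446.6 -320.6  132. ]
[ 445.2 -344.5  132. ]
```

```bash
cat >> h.py <<'E'
from scipy.spatial.transform import Rotation as Ro
def tool(st=None):
    st=st or sensors.read_state(); return Ro.from_euler('xyz',st['eef_rot']).as_matrix(), np.array(st['ee_pos'])
def toolR(down,y):
    x=np.asarray(down,float);x/=np.linalg.norm(x); y=np.asarray(y,float); y=y-x*(x@y); y/=np.linalg.norm(y)
    return np.column_stack([x,y,np.cross(x,y)])
E
python3 - <<'E'
from h import *
R,p=tool();print(R.round(3),p)
st=sensors.read_state();print(st['q'].round(3),st['t'])
for s in (1,-1):
    D=toolR([0,0,-1],s*np.array([-.03,1,0])); print(s,Ro.from_matrix(R.T@D).as_rotvec().round(3))
print(R.T@(np.array([430,-329,86])-p))
E
```

```text
[[-0.001  0.24   0.971]
 [-0.002  0.971 -0.24 ]
 [-1.    -0.002 -0.   ]] [150.04351762 606.01701428 238.28124823]
[ 1.225  0.277 -0.028  1.268 -0.     1.467] 0.1
1 [-0.273 -0.     0.002]
-1 [2.869e+00 3.000e-03 1.000e-03]
[ 153.85569542 -839.96630133  496.59547441]
```

{"api": "drive_tool", "payload": {
  "targets": [
    [[0,-0.03,0.03,-0.091,0,0,0],[0,-0.04,0.026,-0.091,0,0,0],[0,-0.04,0.022,-0.091,0,0,0],[0,-0.04,0.02,0,0,0,0],[0,-0.04,0.02,0,0,0,0],[0,-0.04,0.02,0,0,0,0],[0,-0.04,0.02,0,0,0,0],[0,-0.04,0.02,0,0,0,0]]
  ]
}}

```text
t: 0.77
ee_pos: [305.6, 309.9, 239.0]
eef_rot: [-2.269, 1.57, -2.238]
wrist_force: [0.4, 0.8, 0.2]
width: 85.5
```

{"api": "drive_tool", "payload": {
  "targets": [
    [[0,-0.041,0.016,0,0,0,0],[0,-0.041,0.016,0,0,0,0],[0,-0.041,0.016,0,0,0,0],[0,-0.041,0.016,0,0,0,0],[0,-0.041,0.016,0,0,0,0],[0,-0.041,0.016,0,0,0,0],[0,-0.041,0.016,0,0,0,0],[0,-0.041,0.01,0,0,0,0]]
  ]
}}

```text
t: 1.43
ee_pos: [431.5, 1.3, 239.2]
eef_rot: [0.188, 1.57, 0.218]
wrist_force: [1.5, 1.4, -0.4]
width: 85.4
```

{"api": "drive_tool", "payload": {
  "targets": [
    [[0,-0.04,0,0,0,0,0],[0,-0.04,0,0,0,0,0],[0,-0.04,0,0,0,0,0],[0,-0.04,0,0,0,0,0],[0,-0.04,0,0,0,0,0],[0,-0.04,0,0,0,0,0],[0,-0.03,0,0,0,0,0],[0,-0.02,0,0,0,0,0]]
  ]
}}

```text
t: 2.1
ee_pos: [439.2, -289.7, 238.8]
eef_rot: [-1.968, 1.57, -1.94]
wrist_force: [0.3, 0.5, -0.6]
width: 85.4
```

{"api": "drive_tool", "payload": {
  "targets": [
    [[0,0,0,0,0,0,0],[0,0,0,0,0,0,0],[0,0,0,0,0,0,0]]
  ]
}}

```text
t: 2.35
ee_pos: [439.1, -285.7, 238.8]
eef_rot: [2.202, 1.569, 2.232]
wrist_force: [-0.8, 1.1, -1.5]
width: 85.6
```

Run:
```python
from h import *
s=imaging.snapshot('side');t=imaging.snapshot('top')
def c(im,x,y,w,h,f): return cv2.resize(im[y:y+h,x:x+w],None,fx=f,fy=f,interpolation=cv2.INTER_CUBIC)
cv2.imwrite('pics/g1.png',np.hstack([c(s,240,170,100,150,4),c(t,370,210,100,150,4)]))
R,p=tool();print(R.round(3),p, Ro.from_matrix(R.T@toolR([0,0,-1],[-.03,1,0])).as_rotvec().round(3))
```

```text
[[-0.001 -0.031  1.   ]
 [ 0.001  1.     0.031]
 [-1.     0.001 -0.001]] [ 439.32406015 -285.18276133  239.08463318] [ 0.001 -0.001 -0.001]
```

View pics/g1.png

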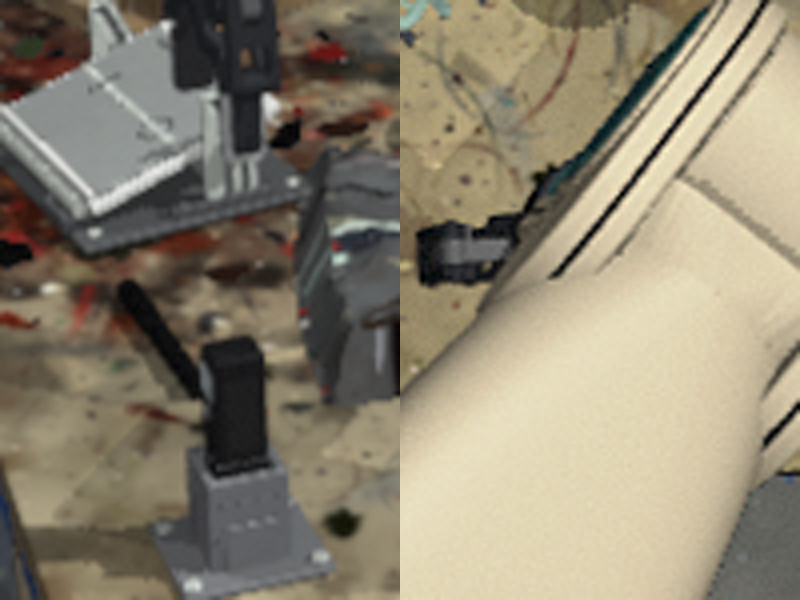

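{"api": "drive_tool", "payload": {
  "targets": [
    [[0,-0.022,-0.005,0,0,0,0],[0,-0.0217,-0.005,0,0,0,0],[0.01,0,0,0,0,0,0],[0.02,0,0,0,0,0,0],[0.025,0,0,0,0,0,0],[0.02,0,0,0,0,0,0],[0,0,0,0,0,0,0],[0,0,0,0,0,0,0]]
  ]
}}

```text
t: 3.12
ee_pos: [430.1, -328.4, 163.2]
eef_rot: [2.288, 1.567, 2.32]
wrist_force: [-0.9, 0.2, 0.3]
width: 85.7
```

Run:
```python
from h import *
s=imaging.snapshot('side')
def c(im,x,y,w,h,f): return cv2.resize(im[y:y+h,x:x+w],None,fx=f,fy=f,interpolation=cv2.INTER_CUBIC)
cv2.imwrite('pics/g2.png',c(s,250,210,90,120,5))
R,p=tool();print(p)
```

```text
[ 431.04337818 -329.53564879  164.64945729]
```

View pics/g2.png

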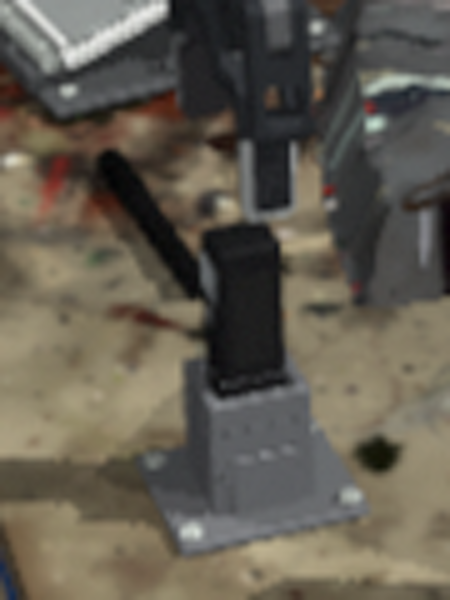

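Run:
```python
from h import *
for y in(-372,-287): print((proj('side',[431,y,170])-[250,210])*5)
```

```text
[259.7497823  205.88572635]
[206.25730931 111.21166565]
```

{"api": "drive_tool", "payload": {
  "newtons": 40,
  "targets": [
    [[0.02,0,0,0,0,0,0],[0.02,0,0,0,0,0,0],[0.02,0,0,0,0,0,0],[0.01,0,0,0,0,0,0],[0.007,0,0,0,0,0,0],[0,0,0,0,0,0,0],[0,0,0,0,0,0,140],[0,0,0,0,0,0,180]]
  ]
}}

```text
t: 3.83
ee_pos: [431.9, -331.3, 88.7]
eef_rot: [-0.792, 1.568, -0.761]
wrist_force: [-0.4, -0.6, 0.8]
width: 64.0
```

{"api": "drive_tool", "payload": {
  "targets": [
    [[0,0,0,0,0,0,220],[0,0,0,0,0,0,255],[0,0,0,0,0,0,255],[0,0,0,0,0,0,255],[0,0,0,0,0,0,255]]
  ]
}}

```text
t: 4.25
ee_pos: [430.5, -327.5, 86.8]
eef_rot: [1.521, 1.564, 1.553]
wrist_force: [0.6, 5.9, 0.3]
width: 25.6
```

Run:
```python
from h import *
s=imaging.snapshot('side')
def c(im,x,y,w,h,f): return cv2.resize(im[y:y+h,x:x+w],None,fx=f,fy=f,interpolation=cv2.INTER_CUBIC)
cv2.imwrite('pics/g3.png',c(s,250,210,90,120,5))
st=sensors.read_state();print(st['ee_pos'],st['width'],st['wrist_force'],st['moment'])
```

```text
[ 430.46413336 -327.53137575   86.79813742] 25.88827092681885 [0.56441666 5.82481567 1.7879527 ] [ 1.33460408 -0.12425625  0.0612149 ]
```

View pics/g3.png

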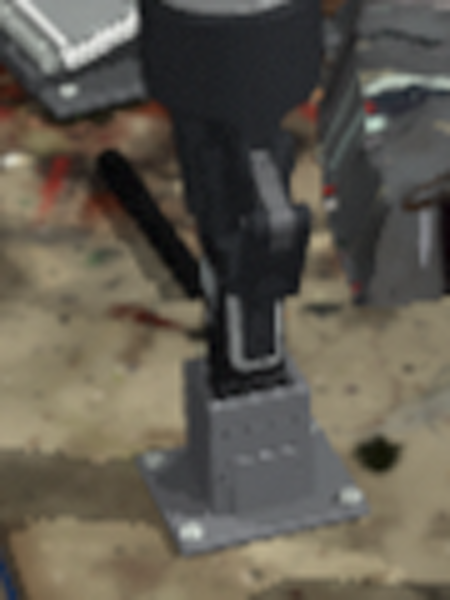

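Grip closed at 25.9 mm, with a small sideways preload of 5.8 N. I'll relax that, then lift straight up.

{"api": "drive_tool", "payload": {
  "targets": [
    [[0,0.0015,0,0,0,0,255],[0,0.001,0,0,0,0,255],[0,0,0,0,0,0,255]]
  ]
}}

```text
t: 4.55
ee_pos: [430.4, -327.3, 86.9]
eef_rot: [2.174, 1.57, 2.204]
wrist_force: [0.3, 1.3, -2.8]
width: 25.5
```

Run:
```python
from h import *
st=sensors.read_state();print(st['ee_pos'],st['width'],st['wrist_force'],st['moment'])
```

```text
[ 430.42097635 -327.31760417   86.92289737] 25.48641882974256 [ 0.26784399  1.27461258 -2.77421315] [ 0.52158352  0.01412067 -0.03987462]
```

{"api": "drive_tool", "payload": {
  "targets": [
    [[-0.006,0,0,0,0,0,255],[-0.01,0,0,0,0,0,255],[-0.015,0,0,0,0,0,255],[-0.015,0,0,0,0,0,255],[-0.02,0,0,0,0,0,255],[-0.03,0,0,0,0,0,255],[-0.03,0,0,0,0,0,255],[-0.01,0,0,0,0,0,255]]
  ]
}}

```text
t: 5.22
ee_pos: [433.1, -330.8, 229.7]
eef_rot: [-0.884, 1.56, -0.854]
wrist_force: [0.3, -1.5, -0.2]
width: 25.8
```

{"api": "drive_tool", "payload": {
  "targets": [
    [[0,0,0,0,0,0,255],[0,0,0,0,0,0,255],[0,0,0,0,0,0,255]]
  ]
}}

```text
t: 5.47
ee_pos: [430.0, -327.4, 221.7]
eef_rot: [2.437, 1.568, 2.467]
wrist_force: [0.1, -0.5, -2.5]
width: 25.3
```

Run:
```python
from h import *
s=imaging.snapshot('side');t=imaging.snapshot('top')
def c(im,x,y,w,h,f): return cv2.resize(im[y:y+h,x:x+w],None,fx=f,fy=f,interpolation=cv2.INTER_CUBIC)
cv2.imwrite('pics/side4.png',s);cv2.imwrite('pics/g4.png',np.hstack([c(s,250,180,90,120,5),c(t,370,210,70,120,5)]))
st=sensors.read_state();print(st['ee_pos'],st['width'],st['wrist_force'],st['moment'])
R,p=tool(); tip=p+R@[40+50-11,0,0];print(tip,(proj('side',tip)-[250,180])*5,(proj('side',p+R@[28+39,0,0])-[250,180])*5,(proj('side',p+R@[39,0,0])-[250,180])*5)
```

```text
[ 429.6514766  -326.99417843  221.05386863] 25.42451355826633 [-0.56339973 -0.06743043 -2.4785723 ] [ 0.00849492 -0.01563466 -0.01870856]
[ 429.40756853 -326.77527194  142.05454845] [229.49865986 363.07606253] [228.45919755 338.21492013] [225.99671279 279.31890909]
```

View pics/g4.png

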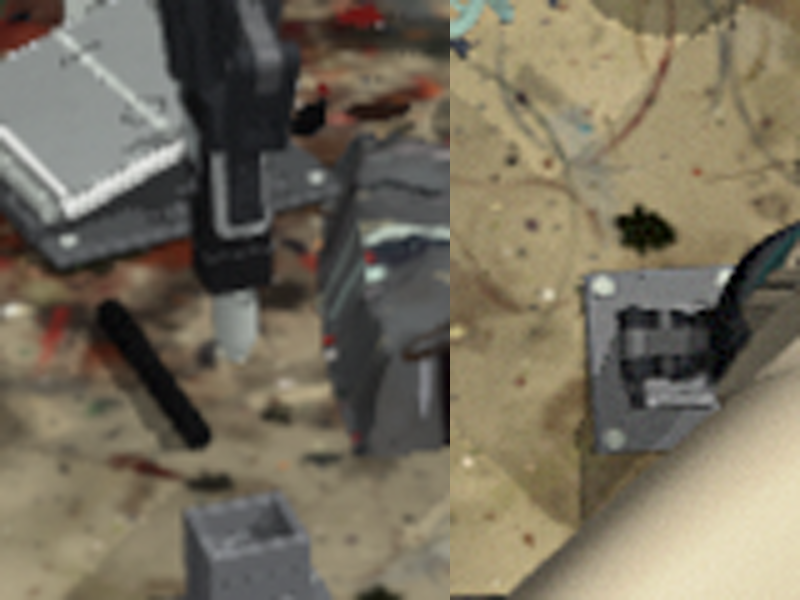

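The gauge is held and upright. In the side crop its tip is at (238,360), and the cradle is empty. Next I'll refine the panel slope from the first pictures.

Run:
```python
from h import *
s=cv2.imread('pics/side0.png');t=cv2.imread('pics/top0.png')
def c(im,x,y,w,h,f): return cv2.resize(im[y:y+h,x:x+w],None,fx=f,fy=f,interpolation=cv2.INTER_NEAREST)
cv2.imwrite('pics/z1.png',c(s,234,172,80,58,10))
cv2.imwrite('pics/z2.png',c(t,155,218,100,75,8))
```

```text
(no output)
```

View pics/z1.png

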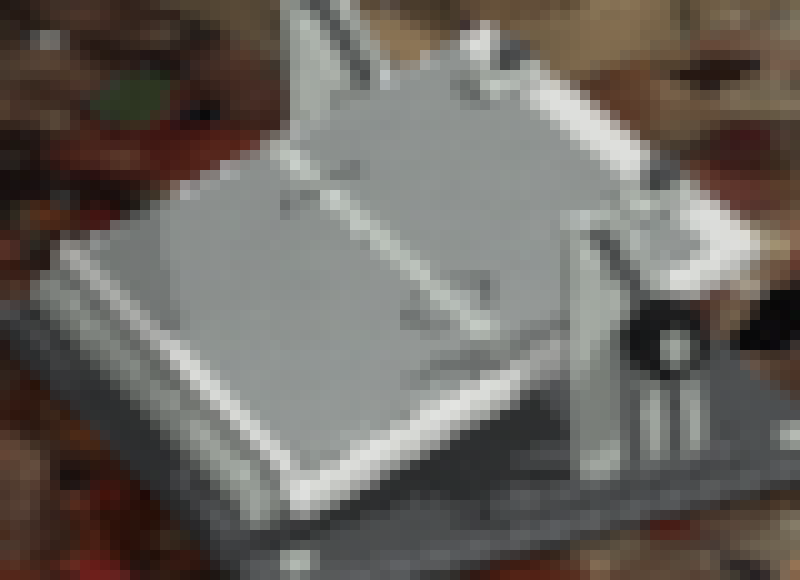

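View pics/z2.png

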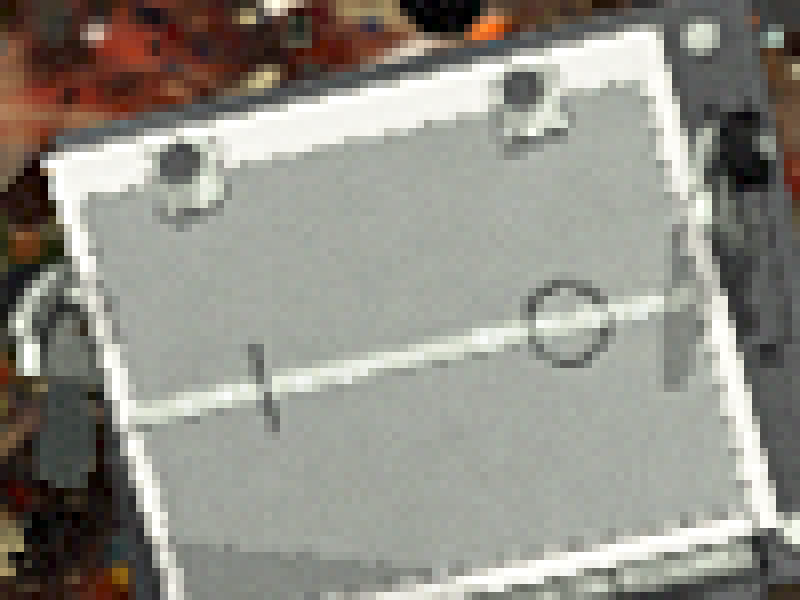

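Run:
```python
from h import *
S=lambda x,y:(234+x/10-.5,172+y/10-.5); T=lambda x,y:(155+x/8-.5,218+y/8-.5); T2=lambda x,y:(150+x/6.5-.42,210+y/6.5-.42)
pts=dict(NR=(S(300,470),T(748,517)),NL=(S(82,258),T2(185,565)),FL=(S(458,68),T(85,190)),SL=(S(280,150),T(130,415)),ring=(S(447,303),T(569,323)),tick=(S(320,187),T(264,388)),
 scL=(S(512,52),T(180,158)),scR=(S(660,170),T(522,88)),kn=(S(660,170),T(522,88)),
 )
X={}
for k,(a,b) in pts.items(): X[k],r=tri(a,b);print(k,X[k].round(1),np.round(r[0],1))
ps=0.19
ex=np.array([np.cos(ps),np.sin(ps)]);ey=np.array([-ex[1],ex[0]])
for k in X: print(k,(X[k][:2]-X['ring'][:2])@ex,(X[k][:2]-X['ring'][:2])@ey,X[k][2])
n=['NR','NL','FL','SL','ring','tick'];A=np.array([[(X[k][:2]-X['ring'][:2])@ex,(X[k][:2]-X['ring'][:2])@ey,1] for k in n]);
print(np.linalg.lstsq(A,np.array([X[k][2] for k in n]),rcond=None)[0])
A=A[:,[0,2]];s=np.linalg.lstsq(A,np.array([X[k][2] for k in n]),rcond=None)[0];print(s,np.arctan(s[0]),A@s)
```

```text
NR [436.   61.6  34.3] 1.8
NL [405.9 227.5  29.8] 2.2
FL [530.2 249.2  63.8] 0.9
SL [469.1 238.9  50.2] 2.5
ring [491.2 110.2  54.1] 0.7
tick [474.3 198.7  54.6] 0.9
scL [538.  215.7  81.2] 0.4
scR [556.1 117.6  81.8] 0.7
kn [556.1 117.6  81.8] 0.7
NR -63.30892818366296 -37.280477789230034 34.274429413591186
NL -61.54077200558367 131.30753169842825 29.84265298423497
FL 64.55899132291313 129.10645816338965 63.8378750548038
SL 2.604112334080537 130.5947567691668 50.19806187018367
ring 0.0 0.0 54.114772947236425
tick 0.11559416010062579 90.13878654535058 54.5679904066046
scL 65.9007773099237 94.71905646668237 81.16272136098465
scR 65.16185177269855 -4.970941533945368 81.79000195568233
kn 65.16185177269855 -4.970941533945368 81.79000195568233
[ 2.84047232e-01 -3.30796002e-02  5.29786019e+01]
[ 0.26311775 50.33062257] 0.25728617162445006 [33.67291971 34.13815299 67.31723922 51.01581075 50.33062257 50.36103744]
```

Run:
```python
from h import *
from scipy.optimize import least_squares
S=lambda x,y:np.array((234+x/10-.5,172+y/10-.5)); T=lambda x,y:np.array((155+x/8-.5,218+y/8-.5)); T2=lambda x,y:np.array((150+x/6.5-.42,210+y/6.5-.42))
def run(pb):
  def frame(v):
    ring=v[:3];ps,th=v[3:5]
    return ring, Ro.from_euler('ZY',[ps,-th]).as_matrix()
  def res(v):
    ring,R=frame(v);x0,y0=v[5:7];bs=v[7:9];bt=v[9:11];w=v[11]
    c=dict(ring=(0,0),tick=(0,90),NR=(x0-65,y0-83),NL=(x0-65,y0+83),FR=(x0+65,y0-83),FL=(x0+65,y0+83),SL=(0,y0+83),ER=(w,y0-83))
    W=lambda k:ring+R@[*c[k],0]
    r=[]
    for k,p in dict(ring=S(447,303),tick=S(320,187),NR=S(300,470),NL=S(82,258),ER=S(540,345)).items(): r+=list(proj('side',W(k))+bs-p)
    for k,p in dict(ring=T(569,323),tick=T(264,388),NR=T(748,517),NL=T2(185,565),FR=T(650,82),FL=T(85,190),SL=T(130,415)).items(): r+=list(proj('top',W(k))+bt-p)
    r+=list(v[7:11]/pb); return np.array(r)
  s=least_squares(res,[491,110,54,.19,.28,0,47,0,0,0,0,40]);J=np.linalg.inv(s.jac.T@s.jac)
  return s.x.round(3),(np.sqrt(np.diag(J))*.5).round(3)[:5],s.fun.round(2)
for pb in (1,.3): print(*run(pb),sep='\n')
```

```text
[ 4.90654e+02  1.10626e+02  5.34060e+01  1.78000e-01  2.84000e-01
 -5.13000e-01  4.43580e+01  4.42000e-01  2.43000e-01 -1.66000e-01
  3.42000e-01  1.10460e+01]
[1.129 1.647 2.044 0.005 0.019]
[ 0.    0.46  0.29  0.54 -0.37  0.09 -0.18 -0.99 -0.18 -0.34 -0.23  0.31
 -0.14 -0.2  -0.02 -0.23  0.43 -0.72 -0.26  0.1  -0.45  0.81  0.84 -0.41
  0.44  0.24 -0.17  0.34]
[ 4.90704e+02  1.11131e+02  5.23190e+01  1.79000e-01  2.85000e-01
 -6.08000e-01  4.44680e+01  1.56000e-01  1.20000e-02 -3.10000e-02
  1.25000e-01  1.18270e+01]
[0.703 0.986 1.134 0.005 0.018]
[-0.28  0.5  -0.02  0.59 -0.67  0.15 -0.52 -0.93 -0.24 -0.45 -0.2   0.11
 -0.07 -0.36 -0.03 -0.43  0.5  -0.86 -0.32 -0.03 -0.42  0.74  0.88 -0.56
  0.52  0.04 -0.1   0.42]
```

{"api": "drive_tool", "payload": {
  "targets": [
    [[0,0.015,0,-0.02,0,0,255],[0,0.03,0,-0.02,0,0,255],[0,0.035,0.001,-0.02,0,0,255],[0,0.035,0.001,-0.02,0,0,255],[0,0.035,0.002,-0.02,0,0,255],[0,0.035,0.002,-0.02,0,0,255],[0,0.035,0.002,-0.02,0,0,255],[0,0.035,0.002,-0.014,0,0,255]]
  ]
}}

```text
t: 6.23
ee_pos: [412.0, -71.0, 222.2]
eef_rot: [2.427, 1.569, 2.613]
wrist_force: [0.5, -0.4, -1.7]
width: 25.8
```

{"api": "drive_tool", "payload": {
  "targets": [
    [[0,0.035,0.006,0,0,0,255],[0,0.035,0.006,0,0,0,255],[0,0.035,0.006,0,0,0,255],[0,0.035,0.006,0,0,0,255],[0,0.035,0.006,0,0,0,255],[0,0.03,0.006,0,0,0,255],[0,0.02,0.006,0,0,0,255],[0,0,0,0,0,0,255]]
  ]
}}

```text
t: 6.9
ee_pos: [412.4, 159.0, 222.3]
eef_rot: [2.185, 1.569, 2.375]
wrist_force: [-0.2, 0.1, -1.0]
width: 25.4
```

```bash
cat >> h.py <<'E'
RING=np.array([491,110.6,53.5]);PS=.185;TH=.285
PR=Ro.from_euler('ZY',[PS,-TH]).as_matrix(); TICK=RING+PR@[0,90,0]
TGT=toolR(-PR[:,2],PR[:,1])
E
python3 - <<'E'
from h import *
R,p=tool();print(p,TICK,PR[:,2]);
g=TICK+PR[:,2]*119
print('rot',Ro.from_matrix(R.T@TGT).as_rotvec().round(4),'shift in tool',(R.T@(g-p)).round(1), sensors.read_state()['q'].round(2))
E
```

```text
[412.44313018 158.98726166 222.30691931] [474.44481198 199.06426256  53.5       ] [-0.27635985 -0.05171794  0.95966165]
rot [ 0.0048 -0.2863 -0.0026] shift in tool [54.6 27.7 35.1] [ 0.22 -0.04 -0.42  1.19  0.    0.03]
```

{"api": "drive_tool", "payload": {
  "targets": [
    [[0,0.007,0.008,0,-0.072,0,255],[0,0.007,0.008,0,-0.072,0,255],[0,0.007,0.008,0,-0.071,0,255],[0,0.007,0.008,0.005,-0.071,0,255],[0,0,0,0,0,0,255],[0,0,0,0,0,0,255],[0,0,0,0,0,0,255]]
  ]
}}

```text
t: 7.48
ee_pos: [439.0, 188.3, 226.1]
eef_rot: [0.002, 1.287, 0.182]
wrist_force: [-0.0, 0.0, -1.2]
width: 25.5
```

Run:
```python
from h import *
R,p=tool()
g=TICK+PR[:,2]*119
print(p,'rot',Ro.from_matrix(R.T@TGT).as_rotvec().round(4),'shift in tool',(R.T@(g-p)).round(1), sensors.read_state()['q'].round(2))
s=imaging.snapshot('side');t=imaging.snapshot('top')
def c(im,x,y,w,h,f): return cv2.resize(im[y:y+h,x:x+w],None,fx=f,fy=f,interpolation=cv2.INTER_CUBIC)
cv2.imwrite('pics/p1.png',np.hstack([c(s,220,110,90,120,5),c(t,160,200,70,120,5)]))
tip=p+R@[79,0,0];print((proj('side',tip)-[220,110])*5,(proj('top',tip)-[160,200])*5)
```

```text
[439.00414903 188.28914693 226.14764547] rot [-0.0056 -0.0017  0.0009] shift in tool [ 57.1   4.1 -13.1] [ 0.29 -0.17 -0.56  0.9  -0.03  0.1 ]
[194.2329898  254.19606983] [ 83.82414607 345.64008582]
```

View pics/p1.png

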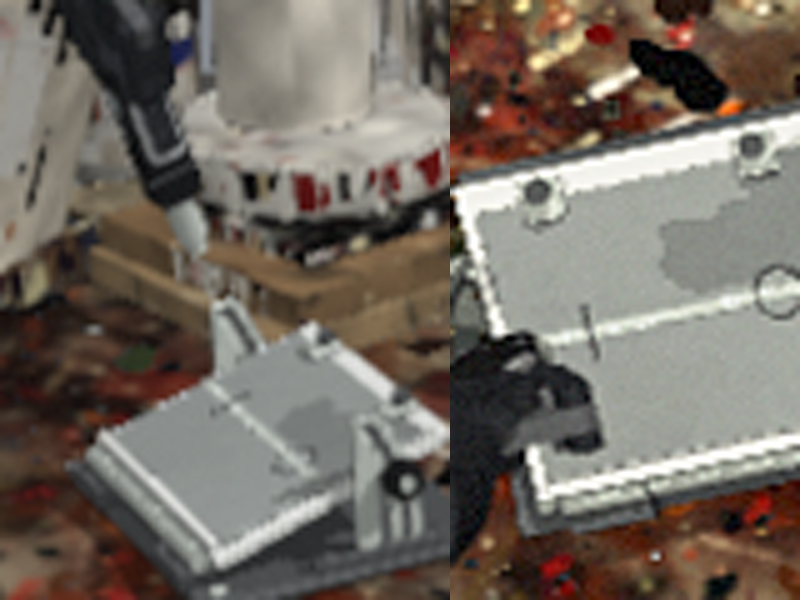

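{"api": "drive_tool", "payload": {
  "targets": [
    [[0.01,0.002,-0.005,-0.005,0,0,255],[0.02,0.002,-0.005,0,0,0,255],[0.02,0,-0.005,0,0,0,255],[0.015,0,0,0,0,0,255],[0.01,0,0,0,0,0,255],[0,0,0,0,0,0,255],[0,0,0,0,0,0,255],[0,0,0,0,0,0,255]]
  ]
}}

```text
t: 8.25
ee_pos: [446.7, 194.1, 151.6]
eef_rot: [-0.0, 1.283, 0.184]
wrist_force: [0.5, -0.3, -1.5]
width: 25.4
```

```bash
cat > look.py <<'E'
from h import *
import sys
R,p=tool();st=sensors.read_state()
g=TICK+PR[:,2]*79
print(st['t'],p,'rot',Ro.from_matrix(R.T@TGT).as_rotvec().round(4),'to tick, tool',(R.T@(g-p)).round(1),'to ring',(R.T@(g-p+RING-TICK)).round(1),'F tool',(R.T@st['wrist_force']).round(2))
s=imaging.snapshot('side');t=imaging.snapshot('top')
def c(im,x,y,w,h,f): return cv2.resize(im[y:y+h,x:x+w],None,fx=f,fy=f,interpolation=cv2.INTER_CUBIC)
cv2.imwrite('pics/%s.png'%sys.argv[1],np.hstack([c(s,245,150,55,75,8),c(t,175,220,45,75,8)]))
tip=p+R@[79,0,0];print((proj('side',tip)-[245,150]+.5)*8,(proj('top',tip)-[175,220]+.5)*8+[440,0])
E
python3 look.py p2
```

```text
8.25 [446.69678948 194.14610136 151.5890285 ] rot [-0.0011  0.0024  0.0004] to tick, tool [23.1 -0.3 -0.6] to ring [ 23.1 -90.3  -0.5] F tool [ 1.55 -0.42 -0.  ]
[147.16564303 274.80581972] [523.25611935 383.85270883]
```

View pics/p2.png

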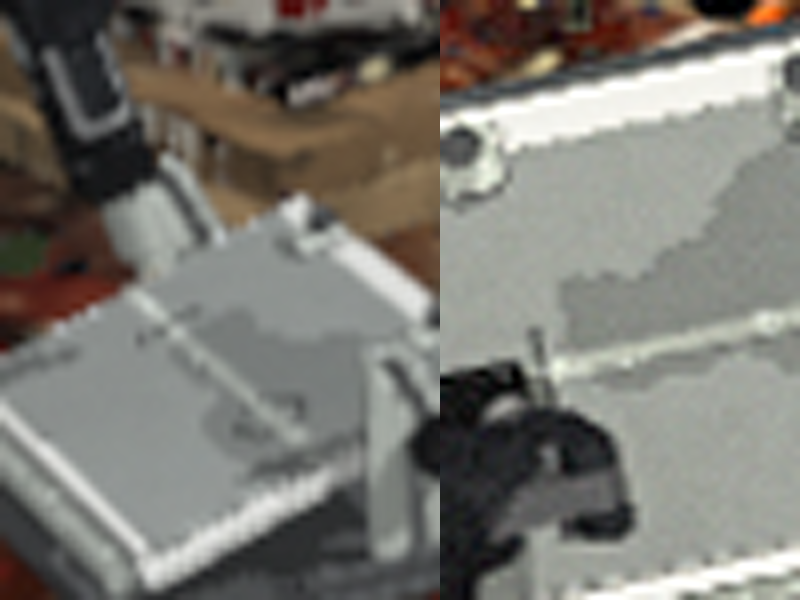

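Run:
```python
from h import *
R,p=tool()
tip=p+R@[79,0,0]
a=proj('side',tip);b=proj('side',tip+R@[23,0,0]);print('pred contact',(b-[245,150]+.5)*8,'tick model',(proj('side',TICK)-[245,150]+.5)*8)
for ax in np.eye(3): print((proj('side',tip+R@(10*ax))-a)*8)
o=np.array([155,272])-(a-[245,150]+.5)*8; print(o)
```

```text
pred contact [167.79046609 325.50928288] tick model [166.09430408 328.02656194]
[ 8.96066097 22.64776999]
[-10.69038178  -9.57539966]
[ 23.90089585 -12.60023   ]
[ 7.73287743 -1.63722065]
```

{"api": "drive_tool", "payload": {
  "targets": [
    [[0.004,0,-0.001,0,0,0,255],[0.004,0,-0.001,0,0,0,255],[0.004,0,-0.001,0,0,0,255],[0.003,0,0,0,0,0,255],[0,0,0,0,0,0,255],[0,0,0,0,0,0,255]]
  ]
}}

```text
t: 8.85
ee_pos: [446.6, 194.2, 134.8]
eef_rot: [-0.001, 1.286, 0.183]
wrist_force: [0.3, -0.1, -0.3]
width: 25.6
```

```bash
python3 look.py p3
```

```text
8.85 [446.64167553 194.1639081  134.80903062] rot [-0.0007  0.      0.0005] to tick, tool [ 7.  -0.3  4.2] to ring [  7.  -90.3   4.3] F tool [ 0.39 -0.15  0.17]
[149.60772137 317.42566201] [541.4116767  388.08544585]
```

View pics/p3.png

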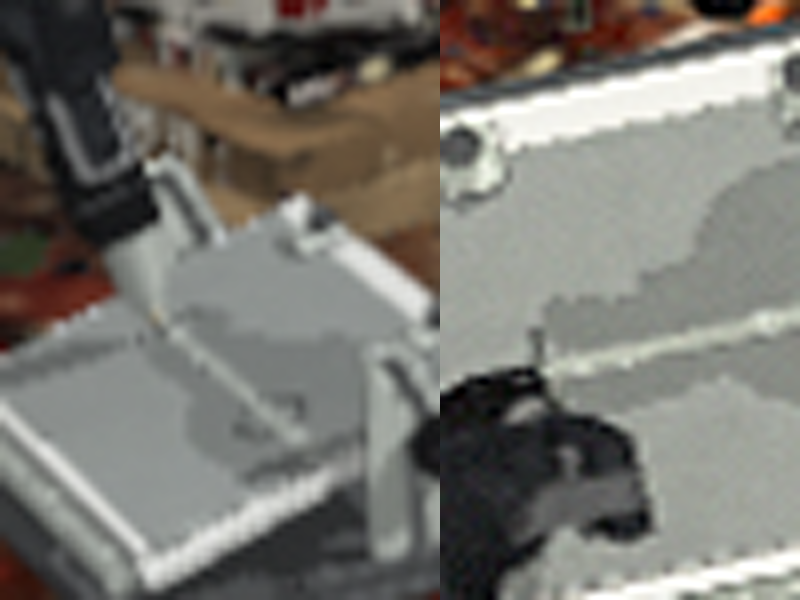

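{"api": "drive_tool", "payload": {
  "targets": [
    [[0,0,0,0,0,0,255]]
  ]
}}

```text
t: 9.03
ee_pos: [447.2, 194.3, 135.5]
eef_rot: [-0.0, 1.284, 0.184]
wrist_force: [0.4, 0.7, -2.1]
width: 25.6
```

```bash
cat > look2.py <<'E'
from h import *
import sys
R,p=tool();st=sensors.read_state()
g=TICK+PR[:,2]*79
print(st['t'],p,'rot',Ro.from_matrix(R.T@TGT).as_rotvec().round(4),'to tick, tool',(R.T@(g-p)).round(1),'to ring',(R.T@(g-p+RING-TICK)).round(1),'F tool',(R.T@st['wrist_force']).round(2))
x,y=[int(a) for a in sys.argv[2:4]]
s=imaging.snapshot('side');a=cv2.imread('pics/side0.png')
def c(im,x,y,w,h,f): return cv2.resize(im[y:y+h,x:x+w],None,fx=f,fy=f,interpolation=cv2.INTER_CUBIC)
cv2.imwrite('pics/%s.png'%sys.argv[1],np.hstack([c(s,x,y,40,50,10),c(a,x,y,40,50,10)]))
tip=p+R@[79,0,0];print((proj('side',tip)-[x,y]+.5)*10)
E
python3 look2.py p4 245 160
```

```text
9.0333 [447.1576171  194.32130119 135.49970905] rot [-0.0008  0.0014  0.0004] to tick, tool [ 7.5 -0.4  3.5] to ring [  7.5 -90.4   3.6] F tool [ 2.21  0.65 -0.05]
[188.77514469 293.97857519]
```

View pics/p4.png

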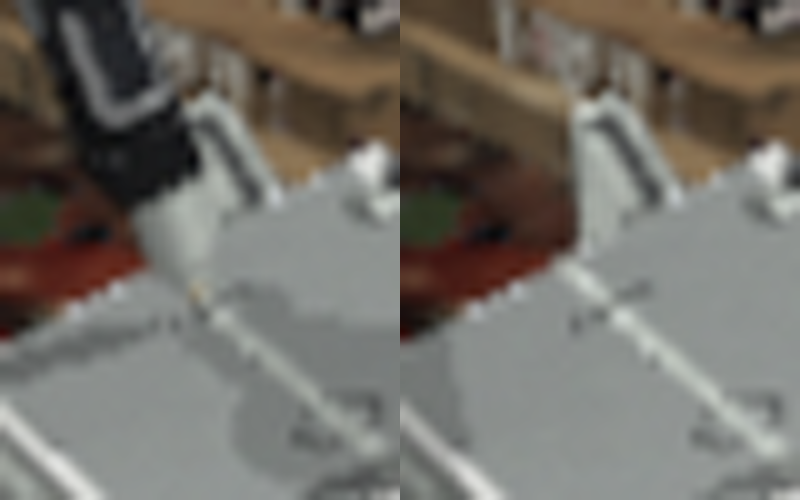

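{"api": "drive_tool", "payload": {
  "targets": [
    [[0.002,0,0,0,0,0,255],[0.001,0,0,0,0,0,255],[0,0,0,0,0,0,255],[0,0,0,0,0,0,255]]
  ]
}}

```text
t: 9.42
ee_pos: [447.7, 194.4, 132.3]
eef_rot: [-0.001, 1.285, 0.184]
wrist_force: [-0.3, -0.8, -1.8]
width: 25.4
```

{"api": "drive_tool", "payload": {
  "targets": [
    [[0.001,0,0,0,0,0,255],[0.001,0,0,0,0,0,255],[0,0,0,0,0,0,255],[0,0,0,0,0,0,255]]
  ]
}}

```text
t: 9.75
ee_pos: [448.3, 194.5, 130.4]
eef_rot: [-0.001, 1.285, 0.183]
wrist_force: [0.0, -0.2, -1.9]
width: 25.3
```

```bash
python3 look2.py p5 245 160
```

```text
9.75 [448.29976277 194.50243084 130.42765598] rot [-0.0007  0.0008  0.0004] to tick, tool [ 2.3 -0.3  3.8] to ring [  2.3 -90.3   3.9] F tool [ 1.81 -0.17 -0.53]
[193.48639473 309.18762329]
```

View pics/p5.png

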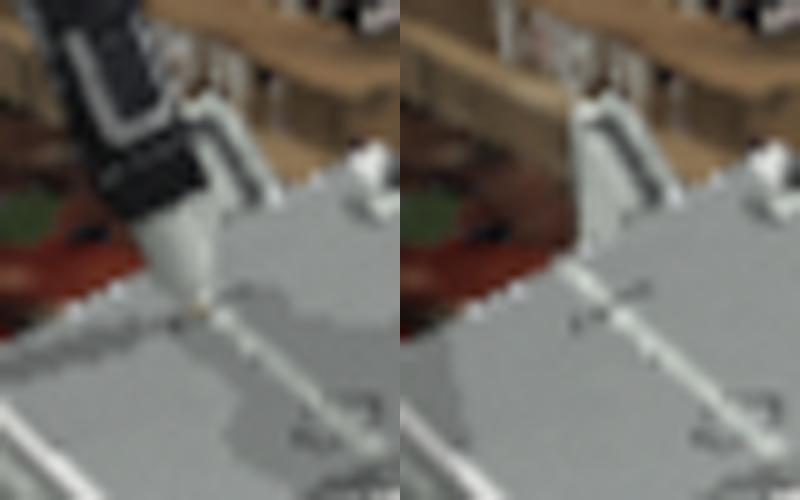

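{"api": "drive_tool", "payload": {
  "targets": [
    [[0,0,0.002,0,0,0,255],[0,0,0,0,0,0,255],[0.001,0,0,0,0,0,255],[0,0,0,0,0,0,255],[0,0,0,0,0,0,255]]
  ]
}}

```text
t: 10.22
ee_pos: [450.5, 194.9, 130.0]
eef_rot: [-0.001, 1.285, 0.183]
wrist_force: [0.1, 0.6, -1.4]
width: 25.3
```

```bash
python3 look2.py p6 245 160
```

```text
10.2167 [450.46300511 194.88421707 130.0398984 ] rot [-0.0008  0.0008  0.0005] to tick, tool [ 1.3 -0.3  1.8] to ring [  1.3 -90.3   1.9] F tool [ 1.4   0.53 -0.16]
[200.54809307 308.86139353]
```

View pics/p6.png

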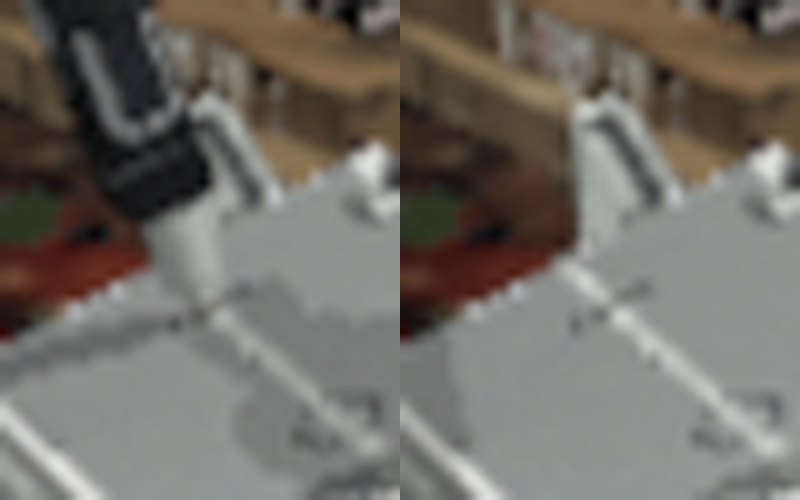

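{"api": "drive_tool", "payload": {
  "targets": [
    [[0.001,0,0,0,0,0,255],[0.001,0,0,0,0,0,255],[0,0,0,0,0,0,255],[0,0,0,0,0,0,255]]
  ]
}}

```text
t: 10.6
ee_pos: [451.2, 195.1, 128.3]
eef_rot: [-0.0, 1.285, 0.184]
wrist_force: [-0.5, -0.0, 0.3]
width: 25.6
```

```bash
python3 look2.py p7 245 160; python3 -c "
from h import *
R,p=tool();st=sensors.read_state();print((R.T@st['wrist_force']).round(2),st['moment'])"
```

```text
10.6 [451.15035888 195.06570866 128.29137745] rot [-0.0008  0.0011  0.0004] to tick, tool [-0.6 -0.4  1.7] to ring [ -0.5 -90.4   1.7] F tool [-0.38  0.04 -0.42]
[203.1732822  313.71248716]
[ 0.18  1.37 -0.89] [-0.10636383  0.46272814 -0.00380195]
```

View pics/p7.png

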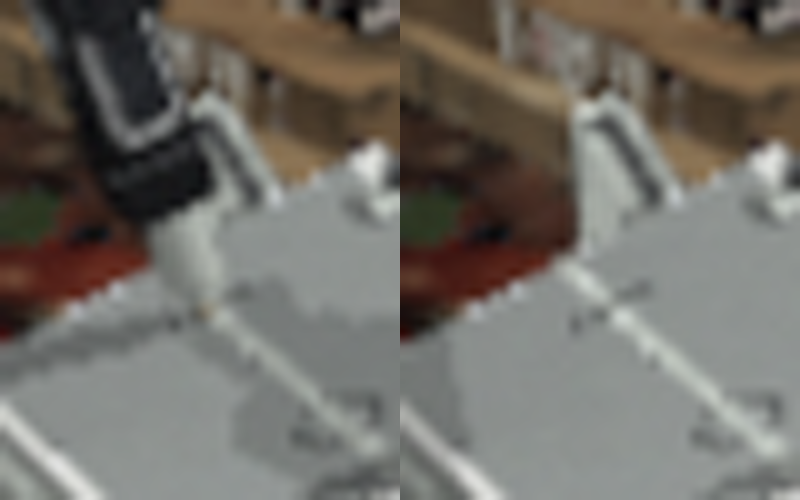

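{"api": "drive_tool", "payload": {
  "targets": [
    [[-0.003,0,0,0,0,0,255],[0,0,0.0015,0,0,0,255],[0,0,0,0,0,0,255],[0.003,0,0,0,0,0,255],[0.002,0,0,0,0,0,255],[0.0015,0,0,0,0,0,255],[0,0,0,0,0,0,255],[0,0,0,0,0,0,255]]
  ]
}}

```text
t: 11.32
ee_pos: [454.0, 195.7, 125.6]
eef_rot: [0.0, 1.284, 0.184]
wrist_force: [0.8, 0.1, 1.8]
width: 25.7
```

```bash
python3 look2.py p8 245 160
```

```text
11.3167 [454.04563751 195.67342144 125.6150909 ] rot [-0.0008  0.002   0.0002] to tick, tool [-4.  -0.4 -0.4] to ring [ -4.  -90.4  -0.4] F tool [-1.5  -0.09  1.3 ]
[213.20670465 319.75010634]
```

{"api": "drive_tool", "payload": {
  "targets": [
    [[0,0,0,0,0,0,255]]
  ]
}}

```text
t: 11.45
ee_pos: [453.9, 195.6, 125.7]
eef_rot: [0.0, 1.284, 0.184]
wrist_force: [0.2, 0.3, 0.8]
width: 25.6
```

{"api": "drive_tool", "payload": {
  "targets": [
    [[0,0,0,0,0,0,255]]
  ]
}}

```text
t: 11.53
ee_pos: [453.9, 195.6, 125.7]
eef_rot: [-0.0, 1.284, 0.184]
wrist_force: [0.4, 0.2, 1.2]
width: 25.5
```

View pics/p8.png

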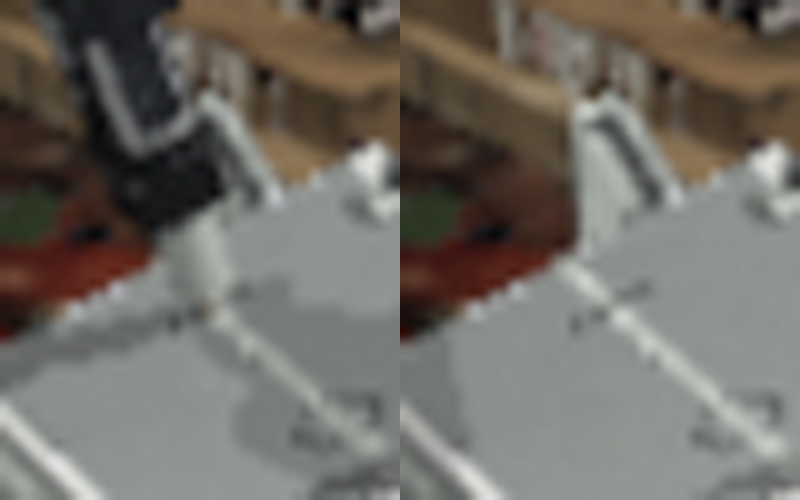

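{"api": "drive_tool", "payload": {
  "targets": [
    [[0,-0.001,0,0,0,0,255],[0,-0.002,0,0,0,0,255],[0,-0.0025,0,0,0,0,255],[0,-0.0025,0,0,0,0,255],[0,-0.0025,0,0,0,0,255],[0,-0.0025,0,0,0,0,255],[0,-0.0025,0,0,0,0,255],[0,-0.0025,0,0,0,0,255]]
  ]
}}

```text
t: 12.2
ee_pos: [456.6, 177.4, 125.1]
eef_rot: [-0.0, 1.285, 0.184]
wrist_force: [-1.1, 2.0, 0.7]
width: 25.6
```

{"api": "drive_tool", "payload": {
  "targets": [
    [[0,-0.0025,0,0,0,0,255],[0,-0.0025,0,0,0,0,255],[0,-0.0025,0,0,0,0,255],[0,-0.0025,0,0,0,0,255],[0,-0.0025,0,0,0,0,255],[0,-0.0025,0,0,0,0,255],[0,-0.0025,0,0,0,0,255],[0,-0.0025,0,0,0,0,255]]
  ]
}}

```text
t: 12.87
ee_pos: [460.5, 157.9, 125.3]
eef_rot: [-0.001, 1.285, 0.183]
wrist_force: [-1.2, 2.3, 1.0]
width: 25.5
```

```bash
python3 look2.py p9 245 160
```

```text
12.8667 [460.47594503 157.85707154 125.2905421 ] rot [-0.0008  0.001   0.0004] to tick, tool [-4.1 37.9  0.2] to ring [ -4.1 -52.1   0.3] F tool [-1.17  2.46 -0.47]
[263.55465735 369.22215883]
```

View pics/p9.png

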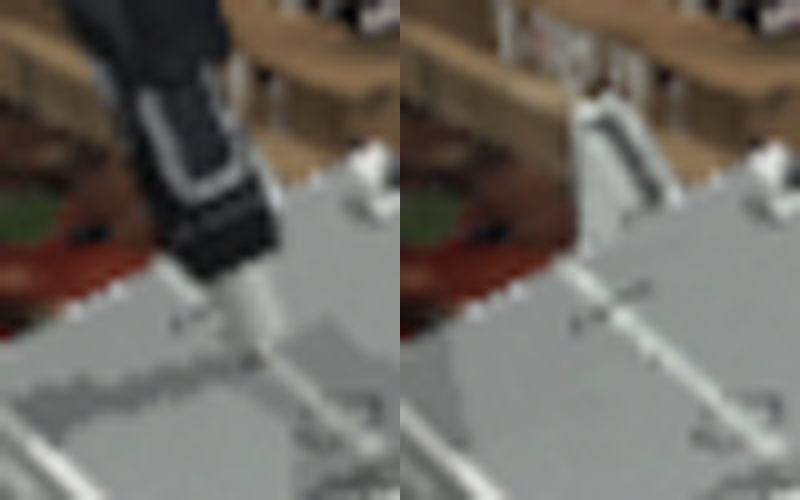

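```bash
python3 - <<'E'
from h import *
a=cv2.imread('pics/side0.png').astype(float).mean(2)
# sample perpendicular profiles along seam between approx ends (full px)
S=lambda x,y:np.array((245+x/10-.5,160+y/10-.5))
p0,p1=S(180,275),S(360,435)
d=(p1-p0)/np.linalg.norm(p1-p0); n=np.array([d[1],-d[0]])
pts=[]
for s in np.linspace(0,1,30):
    c=p0+s*(p1-p0); t=np.linspace(-3,3,61)
    g=cv2.remap(a.astype(np.float32),(c[0]+t*n[0]).astype(np.float32)[None],(c[1]+t*n[1]).astype(np.float32)[None],cv2.INTER_LINEAR)[0]
    w=np.clip(g-np.median(g)-8,0,None)
    if w.sum()>20: pts.append(c+n*(w*t).sum()/w.sum())
pts=np.array(pts);k=np.polyfit(pts[:,0],pts[:,1],1);print(len(pts),k,np.std(pts[:,1]-np.polyval(k,pts[:,0])))
for x in (214,261.5,347): print(x,(np.polyval(k,245+x/10-.5)-160+.5)*10)
print('model seam',[((proj('side',RING+PR@[0,y,0])-[245,160]+.5)*10).round(1) for y in (0,45,90)])
E
python3 - <<'E'
import cv2
s=cv2.imread('pics/p9.png')
cv2.imwrite('pics/p9z.png',cv2.resize(s[250:450,150:400],None,fx=3,fy=3,interpolation=cv2.INTER_CUBIC))
E
```

```text
30 [  0.89340285 -47.24019336] 0.15365264838091666
214 308.1562454814559
261.5 350.5928808739188
347 426.97882458035167
model seam [array([333.8, 424.7]), array([269.4, 366.2]), array([207.6, 310. ])]
```

View pics/p9z.png

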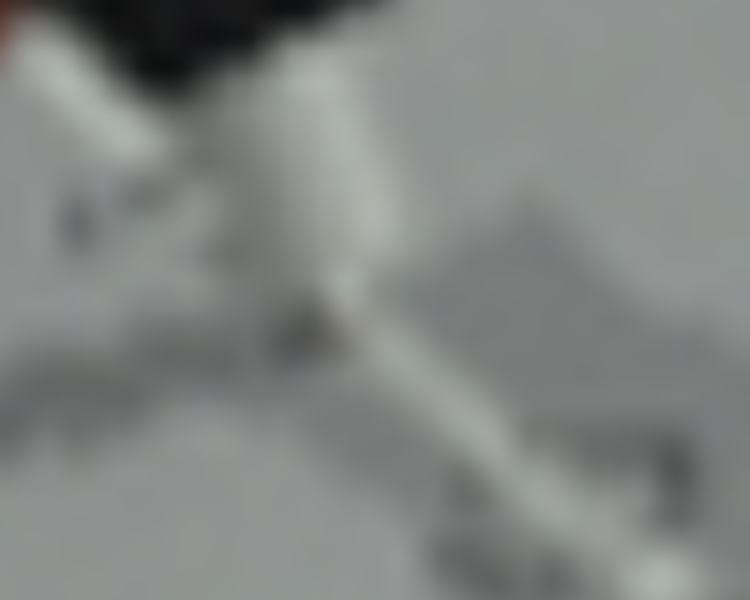

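{"api": "drive_tool", "payload": {
  "targets": [
    [[0,-0.0025,0.0001,0,0,0,255],[0,-0.0025,0.0001,0,0,0,255],[0,-0.0025,0.0002,0,0,0,255],[0,-0.0025,0.0001,0,0,0,255],[0,-0.0025,0.0002,0,0,0,255],[0,-0.0025,0.0001,0,0,0,255],[0,-0.0025,0.0001,0,0,0,255],[0,-0.0025,0.0001,0,0,0,255]]
  ]
}}

```text
t: 13.58
ee_pos: [465.1, 138.4, 125.5]
eef_rot: [-0.001, 1.285, 0.184]
wrist_force: [-1.2, 0.9, 0.4]
width: 25.6
```

{"api": "drive_tool", "payload": {
  "targets": [
    [[0,-0.0025,0,0,0,0,255],[0,-0.0025,0,0,0,0,255],[0,-0.0025,0,0,0,0,255],[0,-0.0025,0,0,0,0,255],[0,-0.0025,0,0,0,0,255],[0,-0.0025,0,0,0,0,255]]
  ]
}}

```text
t: 14.08
ee_pos: [467.8, 123.6, 125.6]
eef_rot: [-0.001, 1.285, 0.183]
wrist_force: [-1.4, 2.0, 0.9]
width: 25.3
```

```bash
python3 look2.py p10 255 165; python3 -c "
from h import *
t=imaging.snapshot('top');cv2.imwrite('pics/t10.png',cv2.resize(t[215:305,160:260],None,fx=6,fy=6,interpolation=cv2.INTER_CUBIC))"
```

```text
14.0833 [467.82694123 123.63272573 125.57154535] rot [-0.0007  0.001   0.0005] to tick, tool [-4.1 72.9 -0.8] to ring [ -4.1 -17.1  -0.7] F tool [-1.16  2.24 -0.76]
[216.0358711  362.74657907]
```

View pics/p10.png

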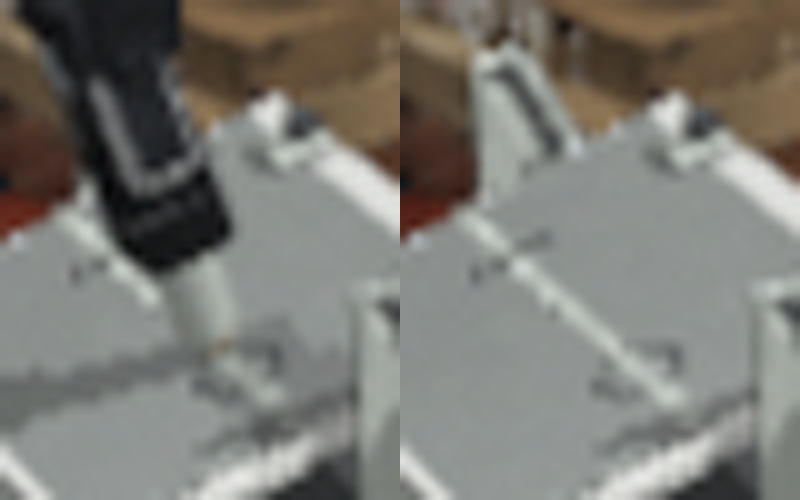

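View pics/t10.png

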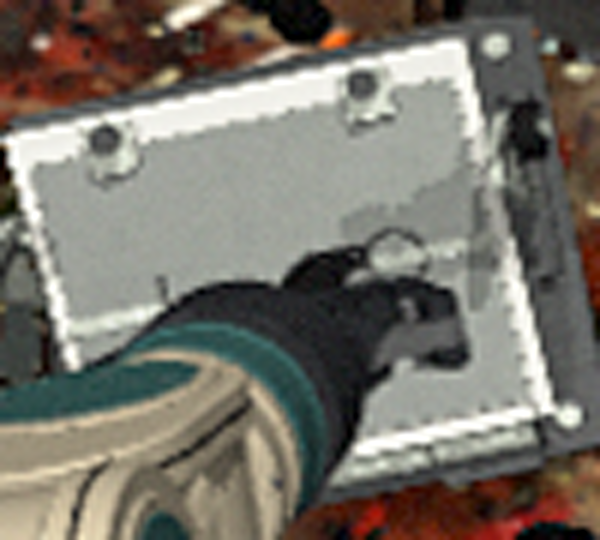

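Run:
```python
import cv2
s=cv2.imread('pics/p10.png')
cv2.imwrite('pics/p10z.png',cv2.resize(s[240:440,130:380],None,fx=3,fy=3,interpolation=cv2.INTER_CUBIC))
```

```text
(no output)
```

View pics/p10z.png

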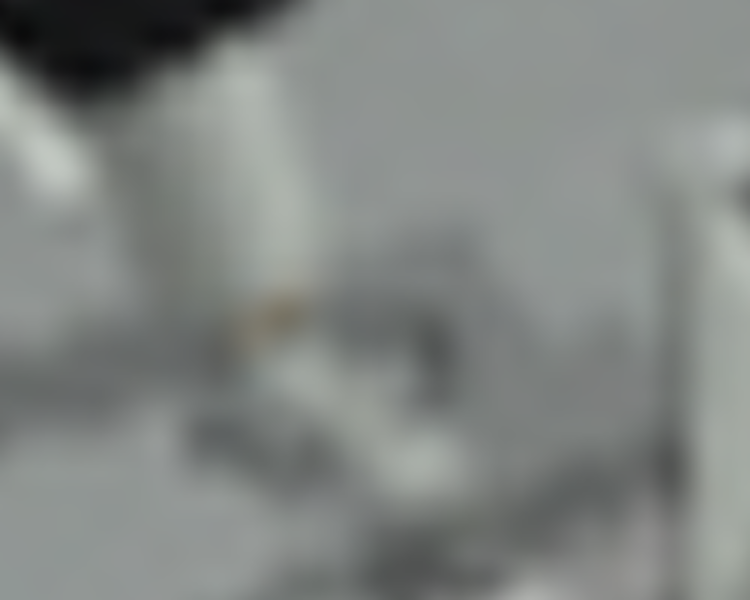

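{"api": "drive_tool", "payload": {
  "targets": [
    [[0,-0.0025,0,0,0,0,255],[0,-0.0025,0,0,0,0,255],[0,-0.0025,0,0,0,0,255],[0,-0.0025,0,0,0,0,255],[0,-0.0025,0,0,0,0,255],[0,-0.002,0,0,0,0,255],[0,-0.0012,0,0,0,0,255],[0,-0.0007,0,0,0,0,255]]
  ]
}}

```text
t: 14.85
ee_pos: [470.8, 107.4, 125.6]
eef_rot: [-0.001, 1.285, 0.182]
wrist_force: [-0.7, 1.5, 0.1]
width: 25.2
```

{"api": "drive_tool", "payload": {
  "targets": [
    [[0,0,0,0,0,0,255],[0,0,0,0,0,0,255],[0,0,0,0,0,0,255],[0,0,0,0,0,0,255]]
  ]
}}

```text
t: 15.18
ee_pos: [470.9, 107.4, 125.6]
eef_rot: [-0.004, 1.285, 0.18]
wrist_force: [-0.3, -0.2, 1.0]
width: 25.6
```

```bash
python3 look2.py p11 255 165; python3 -c "
from h import *
t=imaging.snapshot('top');cv2.imwrite('pics/t11.png',cv2.resize(t[235:285,200:260],None,fx=10,fy=10,interpolation=cv2.INTER_CUBIC))
s=cv2.imread('pics/p11.png')
cv2.imwrite('pics/p11z.png',cv2.resize(s[240:440,130:380],None,fx=3,fy=3,interpolation=cv2.INTER_CUBIC))
"
```

```text
15.1833 [470.85351898 107.43251933 125.57862435] rot [-0.0008  0.001   0.0015] to tick, tool [-4.2 89.4 -0.8] to ring [-4.1 -0.6 -0.7] F tool [-1.05 -0.14  0.  ]
[240.02790066 384.58630391]
```

View pics/p11z.png

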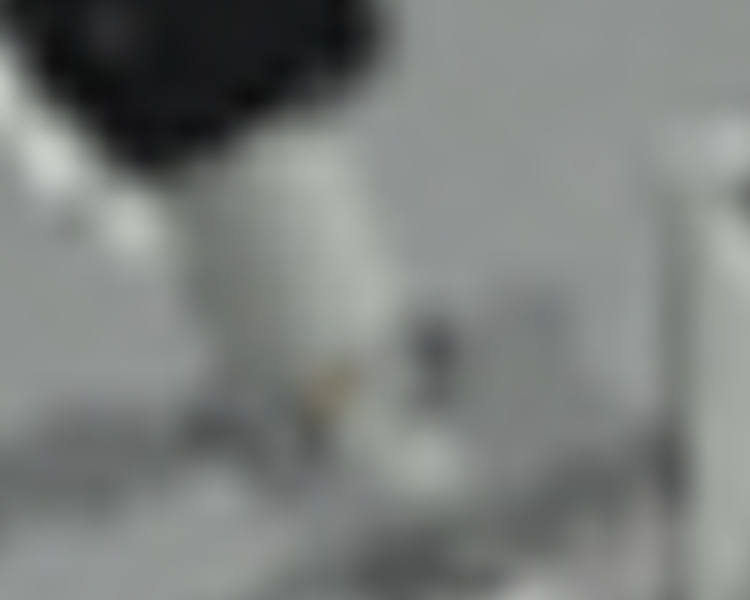

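View pics/t11.png

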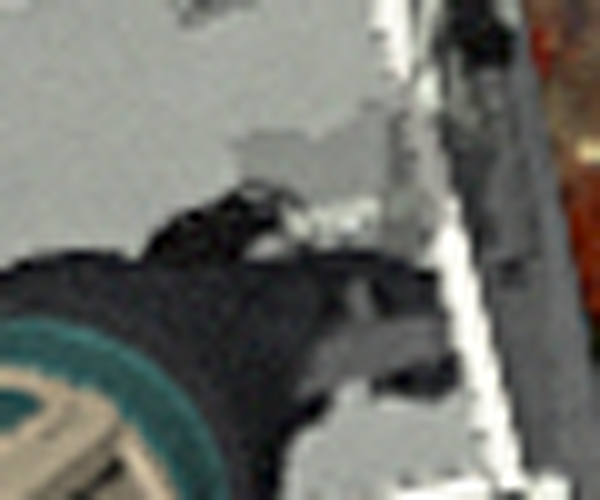

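{"api": "drive_tool", "payload": {
  "targets": [
    [[0,0,0,0,0,0,255],[0,0,0,0,0,0,255],[0,0,0,0,0,0,255],[0,0,0,0,0,0,255],[0,0,0,0,0,0,255],[0,0,0,0,0,0,255]]
  ]
}}

```text
t: 15.78
ee_pos: [470.8, 107.6, 125.6]
eef_rot: [-0.002, 1.285, 0.182]
wrist_force: [-0.8, -1.5, 0.9]
width: 25.7
```

```bash
python3 -c "
from h import *
R,p=tool();st=sensors.read_state();print(st['dq'].round(4),p,(R.T@st['wrist_force']).round(2),Ro.from_matrix(R.T@TGT).as_rotvec().round(4))
arm.close_job()"
```

```text
[-0.0018  0.0006  0.0019 -0.0018  0.0013  0.0001] [470.8353167  107.57705325 125.57674641] [-1.21 -1.34 -0.8 ] [-0.0008  0.001   0.0009]
the job is handed in; nothing more can be done
```

The gauge was taken from the cradle, set on the tick square to the panel and drawn along the seam to the ring without lifting. It finished there, held and lightly pressed. The job was handed in at about 15.8 s, and no verdict is reported.

**Before the scan:** I touched the tick once very lightly, lifted 3 mm, corrected 1.5 mm upslope and set the tip down again.

**Last checks:**
- **At rest:** the joints were essentially still.
- **Pressure:** the spring push was about 2.5 N, which means the tip is about 4 to 4.5 mm in. The force readings during the scan fit that too. The force reading is noisy, roughly ±1 to 2 mm of tip travel.
- **Path:** the scan covered about 89.8 mm of the 90 mm at about 30 mm/s. Halfway, the side view showed the tip about 1 mm below the seam, so I corrected by 1 mm.
- **End point:** the side view puts the tip within about 1 to 1.5 mm of the ring's middle. The top view could not confirm this because the gripper hid the tip.
- **Squareness:** the tool was within 0.1° of the slope I measured, 0.285 rad. That slope comes from the pictures and is only good to about 0.02 rad (1°). Separate point pairs disagreed more, giving 0.24 to 0.34 rad.
- **Not checked:** I did not measure the slope again at the end or look again at the bystander things. The arm was not moved near them except to cross over the bench, and the forces stayed small.

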